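# Fit the electrode and set the gland cap

### The arm

A 7-joint arm with a two-finger parallel gripper is mounted at the origin on the work surface. World frame = base frame: x ahead of the robot, y to its left, z up, the work surface at z = 0. Lengths are in m, angles in degrees, forces in N, time in s.
With the tool pointing down it reaches from about 0.425 to 0.875 m from the base axis. Payload 4.7 kg.
Tool frame: the origin (TCP) lies on the front face of the gripper's body, between the roots of the fingers; the fingertips stand 70 mm ahead of it and the grasp point (between the pads) lies 51 mm ahead of it; z points along the fingers, y is the direction in which the jaws open and shut (so a half turn about z gives the same grasp; the last joint's range is limited). The gripper opens to 87 mm and grips with 3 to 60 N. Pads are 19 mm wide; open, the fingers measure 117 mm over their backs; the gripper's body (75 mm by 190 mm) begins 51 mm behind the grasp point.
Start: joints at [-74.765, 18.392, -4.016, 83.108, 1.295, 78.541, -3.26], TCP at [0.162, 0.63, 0.292] pointing down, gripper open.
Joint ranges: [-163.93, 163.93], [-17.29, 119.83], [-79.2, 71.16], [3.27, 140.29], [-89.18, 269.18], [5.43, 117.66], [-154.24, 154.24]. Speed limits (degrees/s): [147.25, 147.25, 180, 180, 180, 180, 180].

### API

Orientations are given as [roll, pitch, yaw] about the fixed x, y, z axes, in that order (R = Rz(yaw) Ry(pitch) Rx(roll)).
In Python, from cell import env gives the robot as it stands.
- The arm moves only by the tool drive_tool, never from a script. Its argument "commands" is a list of rows, each a list of 7 numbers: the shift along the tool's x, y, z in cm, then the turn, a rotation vector about the tool's x, y, z in degrees, then the opening, from 0 (shut) to 1 (fully open). In form: [[tx, ty, tz, rx, ry, rz, hand], ...]. A call has 1 to 20 rows; each row shifts and turns the commanded pose from where the row before left it, along the tool's axes as they then stand; what a row does not reach is not made up. A row lasts 1/12 s, in which the tool goes at most 41.7 mm and 7.16 degrees, less where a joint would pass 70% of its speed; a pose out of reach is approached as far as the arm can. A call is refused whole if a number of a shift passes 4.17 or a number of a turn 7.16, either way. A call with a gripper value outside its range is refused whole. The fingers move at their own pace and stop on an object; "force" is the grip in N (left out, the last holds). Time passes only in rows, so rows that do not move let the fingers close. It gives the time, the measured TCP pose, the force and the opening at its end, in the units of the state.
- env.get_obs(): the state, without advancing time (a new reading comes with each control period).
- env.read_camera(name): name is "scene" or "side" or "wrist"; returns a dict with "img" (400x640x3 uint8, blue, green, red), "mtx" (3x3 intrinsics, pixels), "k1" (the pictures are not rectified: a ray, as slopes to the right and down, at radius r is drawn at 1 + k1 r^2 times it, then the intrinsics apply), "pose" (4x4, takes a point from camera to world coordinates). Camera axes: x right, y down, z forward; pixel columns grow to the right and rows downward; lengths in m; the calibration is good to about 2 mm. A picture is of the moment at which its call begins. There is no depth.
- env.sign_off(): hands the job in, once; it reports no verdict.
The state is a dict: "time_s": time; "qpos": joint angles; "joint_velocities": joint speeds; "effort": joint torques, N m; "tool_pos": TCP position; "tool_rot": TCP orientation; "force": force on the tool from outside, world axes, zero at the start; "wrist_torque": the same for the moment, N m; "grip_width": finger opening in m.
Only numpy, scipy, OpenCV 4.12 (cv2) and the standard library are available. Lean on these libraries where they do the work, as an engineer would, in place of code of your own. Each camera call takes 0.05 s, during which the arm holds its last target.

### The job

Of the three copper rods standing on the table, take the one that fits the bore of the electrode stand snugly, put it down through the black knurled cap until it stands fully home, and let it go. Then screw the cap clockwise until it bottoms out, back it off a quarter turn, and finish with the cap still gripped in the fingers so that it cannot creep. Leave the other rods and everything else on the table where they stand.

Things in the scene. Friction and masses are not known exactly. Their poses are not given: they have to be found in the camera images.
- stand: fixed electrode stand: dark wooden base 200 (its x) x 160 x 18; above it on four studs a clear plate 150 x 120, top at 90; on the plate's middle a white gland block 52 x 52, top at 125, with an upright round bore under the cap. Nuts and terminals reach 108 at most. Flask below is only for show. Origin: centre of the base's underside, on the bore's axis; z up. Sizes in mm.
- bore_floor (a point): centre of the bore's flat floor, 95 above the table. The bore is 19 in diameter and 30 deep (mouth 125 above the table). Sizes in mm.
- cap: black knurled screw cap over the bore, already caught on its thread: outer diameter 42, height 28, with a through hole of 22 in line with the bore, through which the rod is put in. Underside 125 above the table when bottomed out. Origin: centre of its underside, z up. Gripped on its outside from above, the seated rod standing between the fingers. Sizes in mm.
- cap_thread (a joint): turn of the cap in rad: 0 = bottomed out (hard stop), growing as it is unscrewed (anticlockwise from above); starts between 2.3 and 3.2. Right-hand thread, 6 per turn: clockwise from above tightens and lowers it. Turning takes about 0.1 N m; it stays where it is left and cannot come off. Sizes in mm.
- rod_mid: copper rod of 16 diameter and 90 length, about 100 g, standing on end on the table, its foot tapered over the last 6 to 0.72 of the diameter. Origin at the centre of its foot, z up along the rod. Its mass can vary by a third. The one that fits the bore. Fully home, its top is 185 above the table, 32 above the bottomed cap's top. Sizes in mm.
- rod_thin: copper rod of 12 diameter and 90 length, about 60 g, standing on end on the table, its foot tapered over the last 6 to 0.72 of the diameter. Origin at the centre of its foot, z up along the rod. Too loose for the bore; a bystander. Sizes in mm.
- rod_thick: copper rod of 24 diameter and 90 length, about 200 g, standing on end on the table, its foot tapered over the last 6 to 0.72 of the diameter. Origin at the centre of its foot, z up along the rod. Too thick to go through the cap; a bystander. Sizes in mm.
- meter: bystander, loose: handheld grey multimeter lying on its back, 80 x 160 x 30 (36 over its dial) mm. Origin at the centre of its underside.
- calculator: bystander, loose: flat black pocket calculator, 78 x 140 x 13 mm. Origin at the centre of its underside.
- pencil: bystander, loose: plain wooden pencil lying flat along its own y, 7 x 150 x 7 mm. Origin at the centre of its underside.
- collar: bystander, loose: loose brass ring lying flat, 32 outer, 14 inner diameter and 12 tall, in mm. Origin at the centre of its underside.
- eraser: bystander, loose: white eraser block, 22 x 45 x 13 mm. Origin at the centre of its underside.
- beaker: bystander, loose: empty glass beaker, 66 diameter, 85 tall mm. Origin at the centre of its underside.
- bottle: bystander, loose: closed white bottle, 60 diameter, 150 tall mm. Origin at the centre of its underside.
Mind the look-alikes: they are no part of the job. What is shaped like the rod_mid but pink or turquoise is not meant.

How it is judged (in metres and radians):
On the way, in this order (a step that is already met when the one before it is completed fails the run):
1. the 16 mm rod stands fully home in the bore, let go (horizontal distance between rod_mid and bore_floor below 0.005 m and z of rod_mid in the frame of bore_floor between -0.004 and 0.004 m and angle between rod_mid's own z axis and vertical below 0.15 rad and contact force between the fingers and rod_mid below 0.3 N), for 0.2 s.
2. the cap has been screwed down until it bottoms out (value of joint cap_thread below 0.08 rad), for 0.1 s.
At the end, for the whole second after the job is handed in: 16 mm rod in the bore, foot within 4 mm of the floor and 5 mm of the axis, tilt under 0.15 rad; after bottoming out (within 0.08 rad) the cap rests 1.57 rad (within 0.32) back from its stop, fingers gripping it with over 1.5 N; the program finishes while holding it (horizontal distance between rod_mid and bore_floor below 0.005 m and z of rod_mid in the frame of bore_floor between -0.004 and 0.004 m and angle between rod_mid's own z axis and vertical below 0.15 rad and value of joint cap_thread between 1.25 and 1.89 rad and velocity of joint cap_thread between -0.1 and 0.1 rad/s and contact force between the fingers and cap above 1.5 N); the arm keeps its last pose, push and grip.
It fails at once if a rod that does not fit was moved more than 30 mm or knocked over (distance of any of rod_thin, rod_thick from where it was at the start of the episode above 0.03 m or angle between any of rod_thin, rod_thick's own z axis and vertical above 0.5 rad).
It fails at once if another thing on the table was moved more than 40 mm or tipped over (distance of any of meter, calculator, pencil, collar, eraser, beaker, bottle from where it was at the start of the episode above 0.04 m or angle between any of beaker, bottle's own z axis and vertical above 0.6 rad).
It also fails if it takes over 72 s, if anything falls off the work surface, if the arm or the gripper's body presses on something with over 40 N, if the wrist force passes 120 N, or if a joint passes its speed limit or range.

## Working session

There is one attempt and no reset: what is moved stays moved. The work goes in short steps, Python scripts to look and compute and a tool call to move; the robot and the scene stay as the last step left them, time stands still between calls to the robot, and variables do not carry over. Pictures are saved under pics/ and viewed, and the job is handed in when it is done.

Besides the shell and the picture viewer there is one more tool, called after "Call:" in YAML: its name, and indented under it one key for each argument. drive_tool: Moves the arm, as the interface text tells. Its arguments: {"type":"object","properties":{"commands":{"type":"array"},"force":{"type":"number"}},"required":["commands"]}

```bash
ls; mkdir -p pics
python3 - <<'E'
from cell import env
import cv2
o=env.get_obs()
for k,v in o.items(): print(k,v)
for n in ["scene","side","wrist"]:
    c=env.read_camera(n); cv2.imwrite(f"pics/{n}0.png",c["img"]); print(n,c["mtx"].tolist(),c["k1"],c["pose"].round(4).tolist())
E
```

```text
pics
time_s 0.0
qpos [-74.76698997  18.44072589  -4.01350726  83.1764653    1.2942748
  78.53829795  -3.25761162]
joint_velocities [ 0.03252634  0.04092778  0.01686447 -0.03874105 -0.05740863  0.05052699
  0.0025741 ]
effort [-7.99291070e-05 -4.91314030e+01 -4.03922265e-01 -3.12512076e+01
 -6.39229151e-02  4.41275525e-02  1.57086552e-04]
tool_pos [0.16187993 0.62908811 0.2911285 ]
tool_rot [-1.79889703e+02  5.60632924e-03  1.65577102e+02]
force [ 0.28745099 -0.47715284 -0.20414113]
wrist_torque [ 0.00376927  0.02955625 -0.0194694 ]
grip_width 0.0872474634044028
scene [[430.45506052015094, 0.0, 320.825211783663], [0.0, 430.45506052015094, 206.25403948237454], [0.0, 0.0, 1.0]] -0.022140418968119652 [[0.7181, 0.5691, -0.4007, 0.9824], [0.696, -0.5869, 0.4137, -0.3137], [0.0003, -0.5759, -0.8175, 0.9811], [0.0, 0.0, 0.0, 1.0]]
side [[495.82666817508647, 0.0, 313.7208350469126], [0.0, 495.82666817508647, 194.08559260433378], [0.0, 0.0, 1.0]] -0.05098489223856368 [[-0.9986, -0.0348, 0.04, 0.5364], [-0.0526, 0.5561, -0.8294, 1.018], [0.0067, -0.8304, -0.5572, 0.7287], [0.0, 0.0, 0.0, 1.0]]
wrist [[291.07909046506825, 0.0, 320.5956355138723], [0.0, 291.07909046506825, 194.681969653423], [0.0, 0.0, 1.0]] -0.014454117181259718 [[0.2491, 0.9239, 0.2904, 0.0814], [0.9685, -0.2373, -0.0757, 0.6511], [-0.001, 0.3001, -0.9539, 0.3844], [0.0, 0.0, 0.0, 1.0]]
```

View pics/scene0.png

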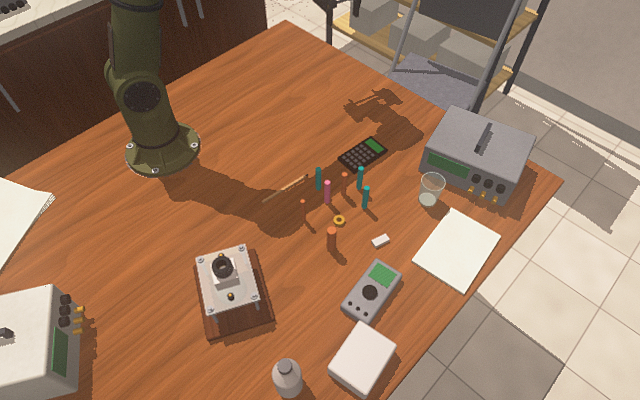

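View pics/side0.png

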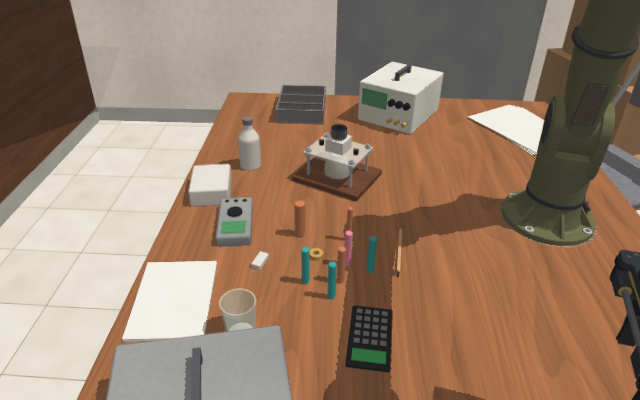

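View pics/wrist0.png

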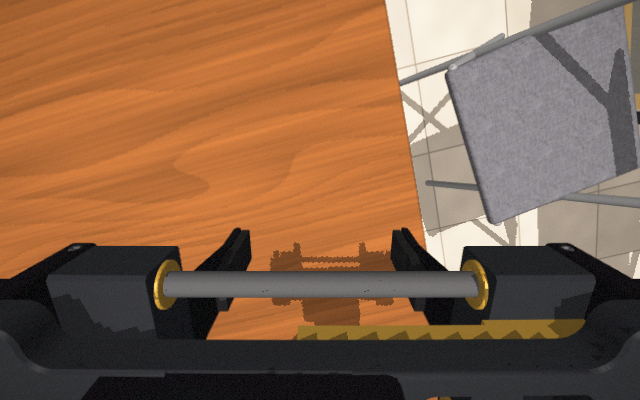

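```bash
cat > h.py <<'E'
import numpy as np, cv2
from cell import env
def ray(c,u,v):
    K=c["mtx"]; xd=(u-K[0,2])/K[0,0]; yd=(v-K[1,2])/K[1,1]
    x,y=xd,yd
    for _ in range(20):
        f=1+c["k1"]*(x*x+y*y); x,y=xd/f,yd/f
    P=c["pose"]; d=P[:3,:3]@np.array([x,y,1]); return P[:3,3],d/np.linalg.norm(d)
def plane(c,u,v,z):
    o,d=ray(c,u,v); return o+d*(z-o[2])/d[2]
def tri(c1,p1,c2,p2):
    o1,d1=ray(c1,*p1);o2,d2=ray(c2,*p2)
    A=np.array([d1,-d2]).T; t=np.linalg.lstsq(A,o2-o1,rcond=None)[0]
    a=o1+d1*t[0];b=o2+d2*t[1]; return (a+b)/2,np.linalg.norm(a-b)
def proj(c,p):
    P=c["pose"]; q=P[:3,:3].T@(np.array(p)-P[:3,3]); x,y=q[0]/q[2],q[1]/q[2]
    f=1+c["k1"]*(x*x+y*y); K=c["mtx"]; return K[0,0]*x*f+K[0,2],K[1,1]*y*f+K[1,2]
def crop(img,x0,y0,x1,y1,s): return cv2.resize(img[y0:y1,x0:x1],None,fx=s,fy=s,interpolation=cv2.INTER_CUBIC)
E
python3 - <<'E'
from h import *
a=cv2.imread("pics/scene0.png");b=cv2.imread("pics/side0.png")
cv2.imwrite("pics/c1.png",crop(a,255,140,385,260,6)[:600,:800]);cv2.imwrite("pics/c2.png",crop(b,285,190,415,310,5))
cv2.imwrite("pics/c3.png",np.hstack([crop(a,190,235,280,345,4),crop(b,285,115,385,225,4)]))
E
```

```text
(no output)
```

View pics/c1.png

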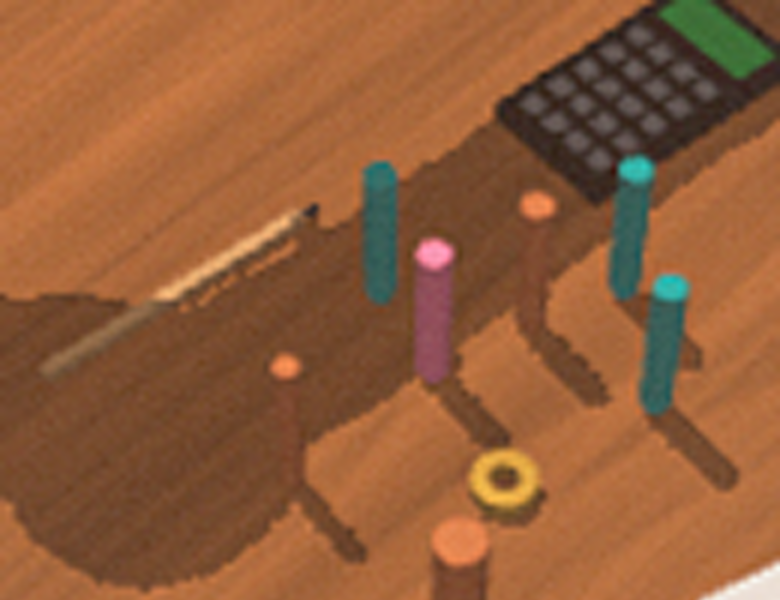

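View pics/c2.png

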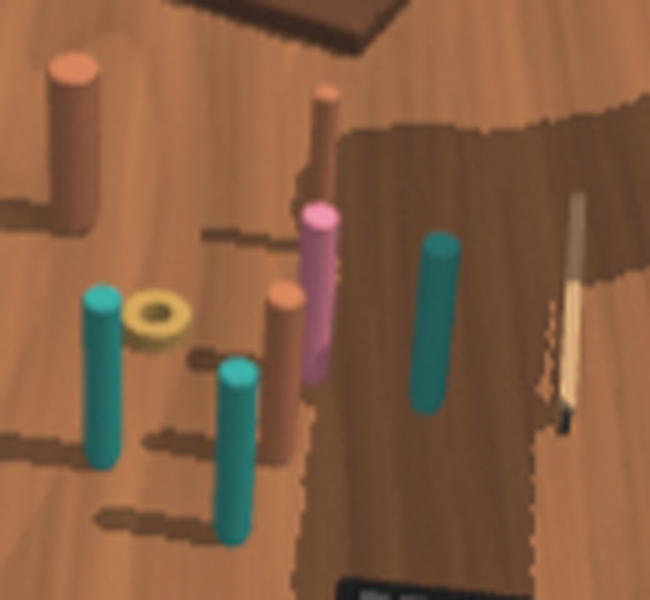

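View pics/c3.png

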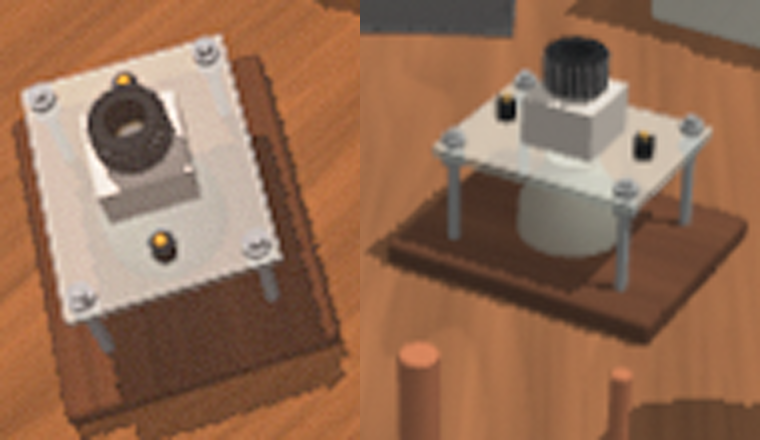

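Run:
```python
from h import *
s=env.read_camera("scene");d=env.read_camera("side")
S=dict(thin=(302.7,201.2),mid=(344.7,174.3),thick=(331.7,230),pink=(327.3,182.3),T1=(318.3,169.2),T2=(361.2,168),T3=(366.8,187.8))
D=dict(thin=(350.2,208.6),mid=(342,249.4),thick=(299.8,203.8),pink=(348.8,233.4),T1=(373.2,239.2),T2=(332.6,264.6),T3=(305.4,250))
for k in S:
    p,e=tri(s,S[k],d,D[k]); print(k,p.round(4),round(e,4),plane(s,*S[k],.09).round(4),plane(d,*D[k],.09).round(4))
# cap: hough / dark mask contours
for c,n,(x0,y0,x1,y1) in ((s,"scene",(205,245,245,290)),(d,"side",(325,120,355,148))):
    g=cv2.cvtColor(c["img"],cv2.COLOR_BGR2GRAY)[y0:y1,x0:x1]
    m=(g<75).astype(np.uint8)
    ct,_=cv2.findContours(m,cv2.RETR_EXTERNAL,cv2.CHAIN_APPROX_NONE)
    ct=max(ct,key=cv2.contourArea); x,y,w,h=cv2.boundingRect(ct); print(n,x+x0,y+y0,w,h)
print("collar",plane(s,338.5,219.5,.012), "pencil",plane(s,263,200,.007),plane(s,307,175,.007))
# stand plate corners screws scene (top ~0.092)
for u,v in ((41,99),(207,53),(258,246),(82,298)): print("screw",plane(s,190+u/4,235+v/4,.095).round(4))
```

```text
thin [0.4992 0.1175 0.0878] 0.002 [0.5015 0.1164 0.09  ] [0.4984 0.1198 0.09  ]
mid [0.5166 0.2582 0.0876] 0.0018 [0.5188 0.2568 0.09  ] [0.5158 0.2605 0.09  ]
thick [0.6123 0.1058 0.0879] 0.0016 [0.614  0.1049 0.09  ] [0.6114 0.1082 0.09  ]
pink [0.5024 0.206  0.0877] 0.001 [0.5042 0.2047 0.09  ] [0.502  0.2085 0.09  ]
T1 [0.453  0.222  0.0873] 0.0021 [0.4557 0.2203 0.09  ] [0.4524 0.2246 0.09  ]
T2 [0.5343 0.3051 0.0885] 0.0017 [0.536  0.3041 0.09  ] [0.5335 0.3063 0.09  ]
T3 [0.5891 0.2646 0.0879] 0.0016 [0.5909 0.2633 0.09  ] [0.5882 0.2666 0.09  ]
scene 212 255 21 23
side 331 124 16 16
collar [0.57207139 0.17859936 0.012     ] pencil [0.37397089 0.08206448 0.007     ] [0.3984115  0.23134449 0.007     ]
screw [ 0.453  -0.1689  0.095 ]
screw [ 0.4986 -0.082   0.095 ]
screw [ 0.6123 -0.1408  0.095 ]
screw [ 0.5669 -0.2268  0.095 ]
```

Copper rods: thin at scene (303,201), thick at (332,230), and the 16 mm rod at (345,174). The last one's width falls between the other two, and it stands in line between the pink rod (327,182) and a turquoise one (361,168). It triangulates to about (0.517, 0.258), so I'm moving above it.

Call:
drive_tool:
  commands:
    - [-2.42,-1.5,0,0,0,0,0.7]
    - [-2.42,-1.5,0,0,0,0,0.7]
    - [-2.42,-1.5,0,0,0,0,0.7]
    - [-2.42,-1.5,0,0,0,0,0.7]
    - [-2.42,-1.5,0,0,0,0,0.7]
    - [-2.42,-1.5,0,0,0,0,0.7]
    - [-2.42,-1.5,0,0,0,0,0.7]
    - [-2.42,-1.5,0,0,0,0,0.7]
    - [-2.42,-1.5,0,0,0,0,0.7]
    - [-2.42,-1.5,0,0,0,0,0.7]
    - [-2.42,-1.5,0,0,0,0,0.7]
    - [-2.42,-1.5,0,0,0,0,0.7]
    - [-2.42,-1.5,0,0,0,0,0.7]
    - [-2.42,-1.5,0,0,0,0,0.7]
    - [-2.42,-1.5,0,0,0,0,0.7]
    - [-2.42,-1.5,0,0,0,0,0.7]

```text
time_s: 1.58
tool_pos: [0.4779, 0.2994, 0.2923]
tool_rot: [180.0, 0.0, 165.6]
force: [0.2, 0.2, -0.2]
grip_width: 0.0608
```

Call:
drive_tool:
  commands:
    - [0,0,0,0,0,7,0.6]
    - [0,0,0,0,0,7,0.6]
    - [0,0,0,0,0,7,0.6]
    - [0,0,0,0,0,7,0.6]
    - [0,0,0,0,0,7,0.6]
    - [0,0,0,0,0,7,0.6]
    - [0,0,0,0,0,7,0.6]
    - [0,0,0,0,0,7,0.6]
    - [0,0,0,0,0,7,0.6]
    - [0,0,0,0,0,7,0.6]
    - [0,0,0,0,0,7,0.6]
    - [0,0,0,0,0,7,0.6]
    - [0,0,0,0,0,7,0.6]
    - [0,0,0,0,0,2,0.6]
    - [0,0,0,0,0,0,0.6]

```text
time_s: 2.83
tool_pos: [0.4771, 0.3006, 0.2922]
tool_rot: [-180.0, 0.0, 72.5]
force: [0.3, 0.1, 0.3]
grip_width: 0.0521
```

Run:
```python
from h import *
o=env.get_obs(); print(o["time_s"],o["qpos"].round(2) if hasattr(o["qpos"],'round') else o["qpos"],o["tool_pos"],o["tool_rot"],o["grip_width"])
w=env.read_camera("wrist"); cv2.imwrite("pics/w1.png",w["img"]); print(proj(w,(.5173,.2587,.09)))
```

```text
2.8333 [-52.26   7.85  19.15  96.37  -2.64  76.22 -50.11] [0.47707487 0.30062732 0.29219086] [-1.79999120e+02  3.14869571e-03  7.25354225e+01] 0.05205598105236003
(np.float64(368.1890663199787), np.float64(211.4972771119977))
```

View pics/w1.png

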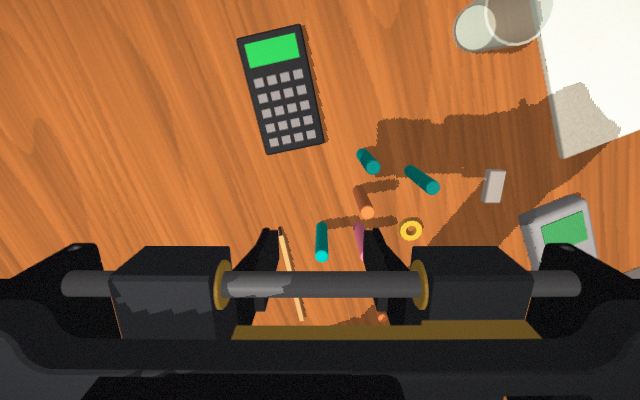

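Run:
```python
from h import *
w=env.read_camera("wrist")
im=w["img"];cv2.imwrite("pics/w1c.png",crop(im,330,170,420,250,8))
for p in ((367,212),(368,212),(367,213)): print(plane(w,*p,.09).round(4))
```

```text
[0.516  0.2586 0.09  ]
[0.517  0.2583 0.09  ]
[0.5157 0.2575 0.09  ]
```

View pics/w1c.png

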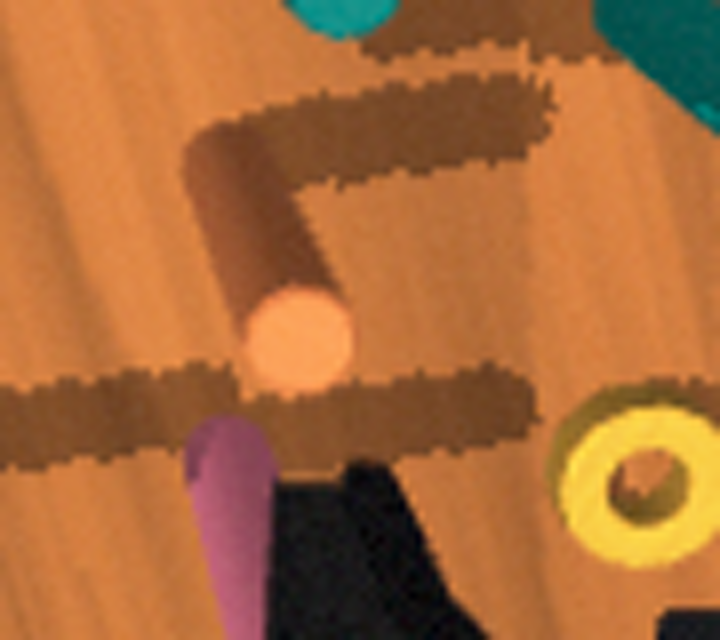

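The confirming crop shows the copper top at (367,212), about 15 mm across, with the pink rod beside it at the lower left. The wrist camera puts it at (0.516, 0.2586), which agrees with the other views.

Call:
drive_tool:
  commands:
    - [-0.94,1.67,0,0,0,0,0.55]
    - [-0.94,1.67,0,0,0,0,0.55]
    - [-0.94,1.67,0,0,0,0,0.55]
    - [0,0,2.4,0,0,0,0.55]
    - [0,0,2.4,0,0,0,0.55]
    - [0,0,2.4,0,0,0,0.55]
    - [0,0,0,0,0,0,0.55]
    - [0,0,0,0,0,0,0.55]

```text
time_s: 3.6
tool_pos: [0.5158, 0.2584, 0.2194]
tool_rot: [-179.9, 0.1, 72.6]
force: [-0.4, -0.7, 0.4]
grip_width: 0.0479
```

Run:
```python
from h import *
w=env.read_camera("wrist"); cv2.imwrite("pics/w2.png",w["img"]); print(env.get_obs()["tool_pos"],proj(w,(.5165,.2586,.09)))
```

```text
[0.5167659  0.25884577 0.22096599] (np.float64(322.28050359013315), np.float64(210.38529911542625))
```

View pics/w2.png

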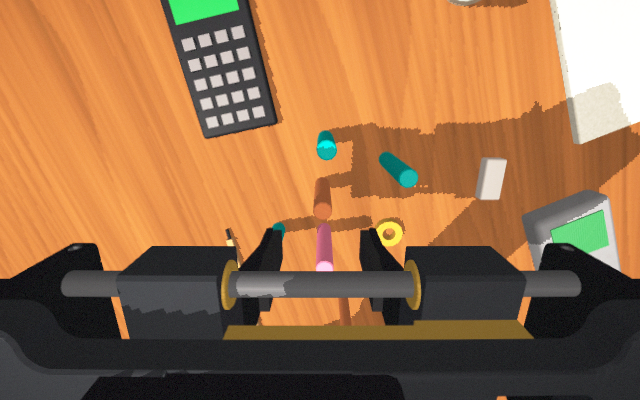

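The rod top sits at (323,211) against a prediction of (322,210), so it is centred between the fingers. Descending and gripping.

Call:
drive_tool:
  commands:
    - [0,0,2,0,0,0,0.55]
    - [0,0,2,0,0,0,0.55]
    - [0,0,2,0,0,0,0.55]
    - [0,0,1.6,0,0,0,0.55]
    - [0,0,1.1,0,0,0,0.55]
    - [0,0,0,0,0,0,0.55]
    - [0,0,0,0,0,0,0.1]
    - [0,0,0,0,0,0,0.0]
    - [0,0,0,0,0,0,0.0]
    - [0,0,0,0,0,0,0.0]
    - [0,0,0,0,0,0,0.0]
    - [0,0,0,0,0,0,0.0]
  force: 20

```text
time_s: 4.65
tool_pos: [0.5167, 0.2588, 0.1338]
tool_rot: [180.0, -0.0, 72.6]
force: [-0.5, 0.3, -0.1]
grip_width: 0.0157
```

Grip width is 15.7 mm, so this is the 16 mm rod. Lifting it and carrying it past the stand so the wrist camera can see the cap.

Call:
drive_tool:
  commands:
    - [0,0,-2,0,0,0,0]
    - [0,0,-3.4,0,0,0,0]
    - [0,0,-3.4,0,0,0,0]
    - [0,0,-3.4,0,0,0,0]
    - [0,0,-3.4,0,0,0,0]
    - [0,0,-3.4,0,0,0,0]
    - [0,0,-1,0,0,0,0]
    - [0,0,0,0,0,0,0]

```text
time_s: 5.32
tool_pos: [0.5178, 0.2591, 0.3368]
tool_rot: [179.8, -0.3, 72.6]
force: [0.2, 0.7, -1.4]
grip_width: 0.0153
```

Call:
drive_tool:
  commands:
    - [-1.5,0.46,0,0,0,0,0]
    - [-2.5,0.78,0,0,0,0,0]
    - [-2.5,0.78,0,0,0,0,0]
    - [-2.5,0.78,0,0,0,0,0]
    - [-2.5,0.78,0,0,0,0,0]
    - [-2.5,0.78,0,0,0,0,0]
    - [-2.5,0.78,0,0,0,0,0]
    - [-2.5,0.78,0,0,0,0,0]
    - [-2.5,0.78,0,0,0,0,0]
    - [-2.5,0.78,0,0,0,0,0]
    - [-2.5,0.78,0,0,0,0,0]
    - [-2.5,0.78,0,0,0,0,0]
    - [-2.5,0.78,0,0,0,0,0]
    - [-2.5,0.78,0,0,0,0,0]
    - [-2.5,0.78,0,0,0,0,0]
    - [-2.5,0.78,0,0,0,0,0]
    - [-2.5,0.78,0,0,0,0,0]
    - [-2.5,0.78,0,0,0,0,0]
    - [-1.2,0.35,0,0,0,0,0]
    - [0,0,0,0,0,0,0]

```text
time_s: 6.98
tool_pos: [0.5123, -0.2194, 0.3306]
tool_rot: [-179.8, 0.2, 72.1]
force: [-0.8, 0.1, -0.9]
grip_width: 0.0154
```

Run:
```python
from h import *
w=env.read_camera("wrist"); cv2.imwrite("pics/w3.png",w["img"]); o=env.get_obs();print(o["tool_pos"],o["tool_rot"],o["qpos"],o["grip_width"],proj(w,(.533,-.154,.1556)))
```

```text
[ 0.5131414 -0.2168788  0.330716 ] [-1.79744587e+02  7.73109676e-02  7.22934566e+01] [-21.09266696   7.18192206  45.40657002  94.50371516  -5.06888031
  80.72261186   7.2224979 ] 0.015097887338644415 (np.float64(321.70020068219077), np.float64(120.7228949597902))
```

View pics/w3.png

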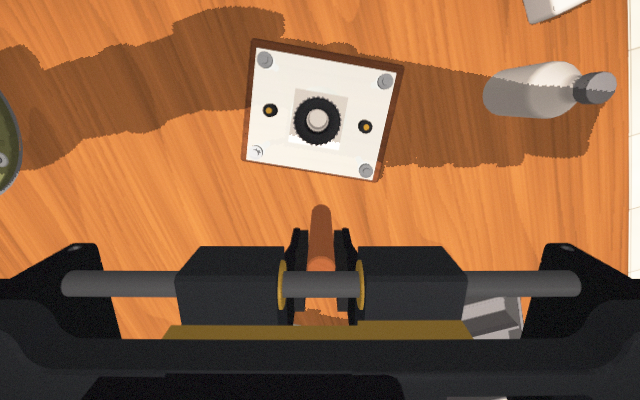

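The wrist view shows the cap ring at about (317,121) on the stand, and the rod hangs upright in the fingers. Measuring the ring's centre.

Run:
```python
from h import *
w=env.read_camera("wrist"); im=w["img"]
x0,y0,x1,y1=285,85,350,155
g=cv2.cvtColor(im,cv2.COLOR_BGR2GRAY)[y0:y1,x0:x1]
m=(g<80).astype(np.uint8)
ct,h=cv2.findContours(m,cv2.RETR_CCOMP,cv2.CHAIN_APPROX_NONE)
for i,c in enumerate(ct):
    if cv2.contourArea(c)>100:
        (cx,cy),(a,b),t=cv2.fitEllipse(c); cx+=x0;cy+=y0
        print(h[0][i][3],cx,cy,a,b,plane(w,cx,cy,.1556).round(4))
cv2.imwrite("pics/w3c.png",crop(im,x0,y0,x1,y1,8))
s=env.read_camera("scene");d=env.read_camera("side")
cv2.imwrite("pics/c4.png",np.hstack([crop(s["img"],190,235,260,300,6),crop(d["img"],310,110,370,175,6)]))
for n,c in (("s",s),("d",d)): print(n,[tuple(np.round(proj(c,(.5327,-.1547,z)),1)) for z in (.1556,.125)])
o=env.get_obs();print(o["tool_pos"],o["tool_rot"])
```

```text
-1 317.0754203796387 124.04537200927734 44.723453521728516 45.550079345703125 [ 0.5289 -0.1526  0.1556]
0 317.2982711791992 122.98703384399414 23.380565643310547 23.940641403198242 [ 0.5293 -0.1518  0.1556]
s [(np.float64(221.6), np.float64(265.2)), (np.float64(224.2), np.float64(271.6))]
d [(np.float64(337.3), np.float64(126.6)), (np.float64(336.9), np.float64(137.0))]
[ 0.51499175 -0.21330828  0.33181344] [-1.79851651e+02 -3.69725199e-02  7.26588036e+01]
```

View pics/w3c.png

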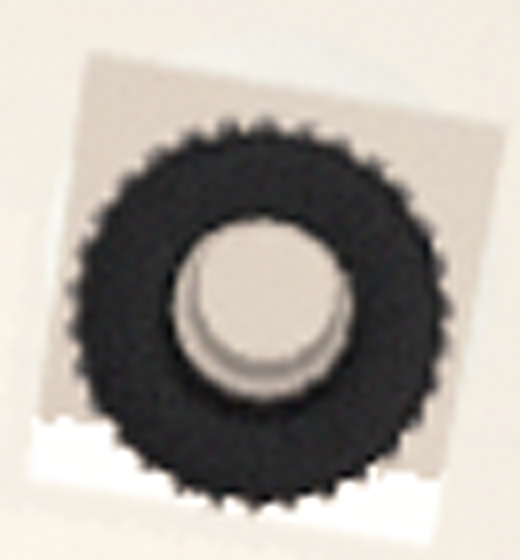

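View pics/c4.png

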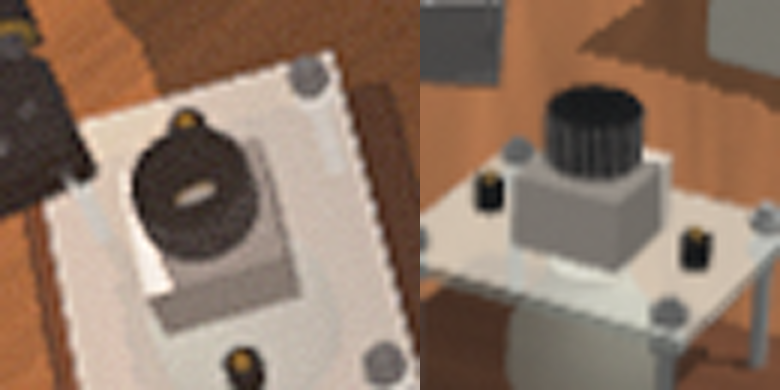

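Call:
drive_tool:
  commands:
    - [0,0,0,0,0,0,0]
    - [0,0,0,0,0,0,0]
    - [0,0,0,0,0,0,0]
    - [0,0,0,0,0,0,0]

```text
time_s: 7.52
tool_pos: [0.5156, -0.2141, 0.3333]
tool_rot: [180.0, -0.0, 72.6]
force: [0.3, 0.3, -1.3]
grip_width: 0.0155
```

Run:
```python
from h import *
s=env.read_camera("scene");d=env.read_camera("side");w=env.read_camera("wrist")
def cap(c,box,thr):
    x0,y0,x1,y1=box
    g=cv2.cvtColor(c["img"],cv2.COLOR_BGR2GRAY)[y0:y1,x0:x1]
    m=(g<thr).astype(np.uint8)
    ct,h=cv2.findContours(m,cv2.RETR_CCOMP,cv2.CHAIN_APPROX_NONE)
    for i,k in enumerate(ct):
        if cv2.contourArea(k)>100:
            (cx,cy),(a,b),t=cv2.fitEllipse(k); cx+=x0;cy+=y0
            print(h[0][i][3],round(cx,1),round(cy,1),round(a,1),round(b,1),plane(c,cx,cy,.1556).round(4))
cap(w,(285,85,350,155),80)
print(tri(s,(222.5,265.6),d,(338.8,127.2)))
print("s",plane(s,222.5,265.6,.1556),"d",plane(d,338.8,127.2,.1556))
o=env.get_obs();print(o["tool_pos"],o["tool_rot"])
# rod in hand check
for n,c in (("s",s),("d",d)): print(n,[tuple(np.round(proj(c,tuple(o["tool_pos"][:2])+(z,)),1)) for z in (.28,.2)])
cv2.imwrite("pics/d5.png",np.hstack([crop(s["img"],150,180,280,320,4)[:,:400],crop(d["img"],280,60,380,200,4)[:,:400]]))
```

```text
-1 314.9 127.5 44.1 44.8 [ 0.5289 -0.1525  0.1556]
0 315.2 126.4 22.8 23.5 [ 0.5294 -0.1517  0.1556]
(array([ 0.53086316, -0.15385591,  0.15302272]), np.float64(0.00473251312274978))
s [ 0.53489175 -0.15406232  0.1556    ] d [ 0.52881027 -0.15118866  0.1556    ]
[ 0.51547085 -0.21451678  0.33332434] [ 1.79988077e+02 -1.02147908e-02  7.25935462e+01]
s [(np.float64(178.0), np.float64(249.0)), (np.float64(188.8), np.float64(268.6))]
d [(np.float64(345.9), np.float64(72.8)), (np.float64(344.6), np.float64(101.7))]
```

View pics/d5.png

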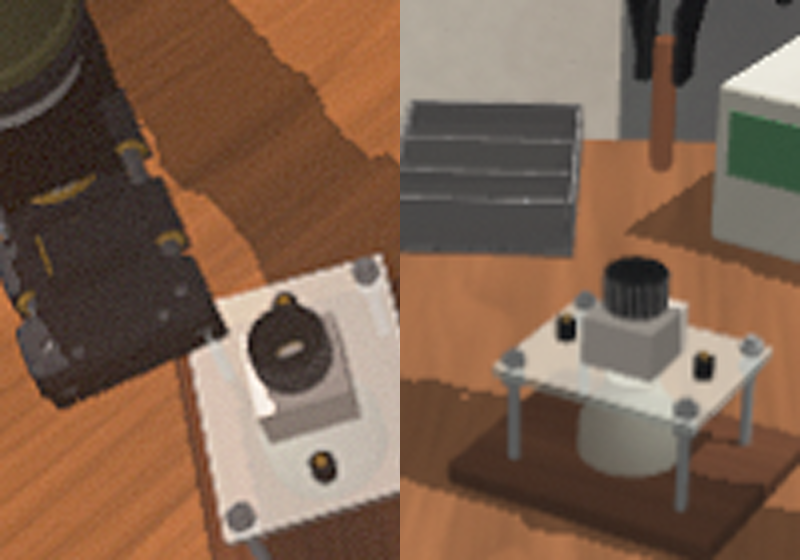

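Call:
drive_tool:
  commands:
    - [1.6,-0.12,0,0,0,0,0]
    - [1.6,-0.12,0,0,0,0,0]
    - [1.6,-0.12,0,0,0,0,0]
    - [1.6,-0.13,0,0,0,0,0]
    - [0,0,1.2,0,0,0,0]
    - [0,0,1.2,0,0,0,0]
    - [0,0,1.1,0,0,0,0]
    - [0,0,0,0,0,0,0]
    - [0,0,0,0,0,0,0]
    - [0,0,0,0,0,0,0]
    - [0,0,0,0,0,0,0]

```text
time_s: 8.58
tool_pos: [0.53, -0.1529, 0.2988]
tool_rot: [179.9, -0.0, 72.5]
force: [-0.0, 0.7, -2.4]
grip_width: 0.0153
```

Run:
```python
from h import *
s=env.read_camera("scene");d=env.read_camera("side");w=env.read_camera("wrist")
o=env.get_obs();print(o["tool_pos"],o["tool_rot"])
for n,c in (("s",s),("d",d),("w",w)): print(n,[tuple(np.round(proj(c,(x,y,z)),1)) for x,y,z in ((*o["tool_pos"][:2],.164),(.530,-.152,.1556))])
cv2.imwrite("pics/d6.png",np.hstack([crop(s["img"],180,220,260,310,5),crop(d["img"],300,80,370,170,5)]))
cv2.imwrite("pics/w6.png",crop(w["img"],250,120,390,260,4))
```

```text
[ 0.53008333 -0.15244286  0.29876293] [ 1.79947521e+02 -1.76329739e-02  7.25559309e+01]
s [(np.float64(221.0), np.float64(261.9)), (np.float64(221.8), np.float64(263.6))]
d [(np.float64(338.4), np.float64(124.0)), (np.float64(338.3), np.float64(127.0))]
w [(np.float64(321.1), np.float64(208.8)), (np.float64(320.8), np.float64(205.0))]
```

View pics/d6.png

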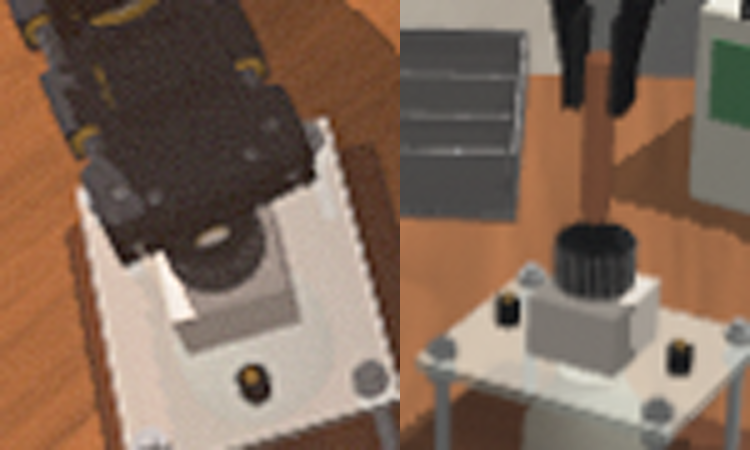

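View pics/w6.png

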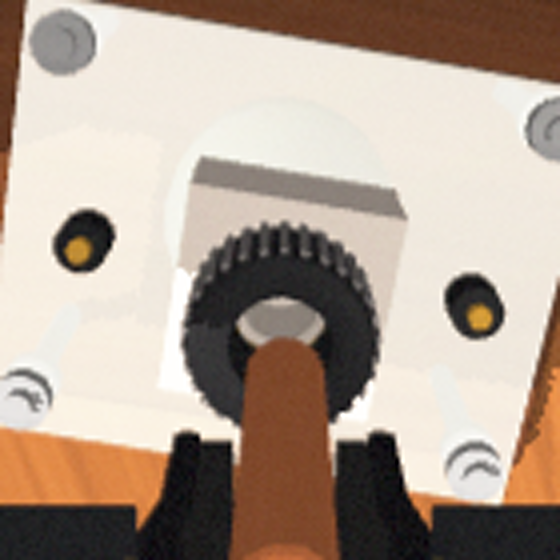

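In the wrist crop the foot (283,365) and the hole (281,336) line up sideways, but the foot sits 1–3 mm short of the hole along tool x. Nudging +1.5 mm and lowering in small steps while watching the force.

Call:
drive_tool:
  commands:
    - [0.15,0,0,0,0,0,0]
    - [0,0,0.5,0,0,0,0]
    - [0,0,0.5,0,0,0,0]
    - [0,0,0.5,0,0,0,0]
    - [0,0,0.5,0,0,0,0]
    - [0,0,0,0,0,0,0]
    - [0,0,0,0,0,0,0]
    - [0,0,0,0,0,0,0]

```text
time_s: 9.4
tool_pos: [0.5304, -0.1508, 0.2783]
tool_rot: [180.0, 0.0, 72.6]
force: [-0.1, 0.2, -0.5]
grip_width: 0.0153
```

Run:
```python
from h import *
s=env.read_camera("scene");d=env.read_camera("side");w=env.read_camera("wrist")
o=env.get_obs();print(o["tool_pos"],o["tool_rot"],o["force"],o["wrist_torque"])
cv2.imwrite("pics/d7.png",np.hstack([crop(w["img"],270,140,370,260,4),crop(d["img"],300,80,370,200,4)]))
```

```text
[ 0.53050597 -0.15077169  0.27852625] [ 1.79970633e+02 -1.11087090e-02  7.25754154e+01] [ 1.0981024   0.08737028 -1.11329105] [-0.10522535  0.105248    0.03761474]
```

View pics/d7.png

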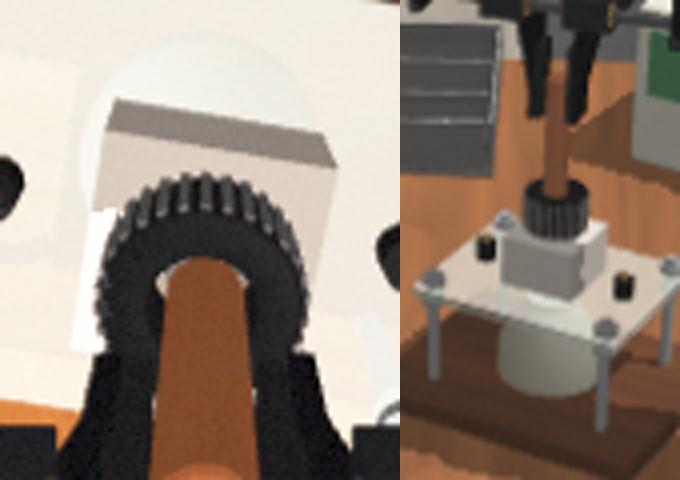

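Call:
drive_tool:
  commands:
    - [0,0,0.4,0,0,0,0]
    - [0,0,0.4,0,0,0,0]
    - [0,0,0.4,0,0,0,0]
    - [0,0,0.4,0,0,0,0]
    - [0,0,0.4,0,0,0,0]
    - [0,0,0,0,0,0,0]
    - [0,0,0,0,0,0,0]
    - [0,0,0,0,0,0,0]

```text
time_s: 10.22
tool_pos: [0.5304, -0.1508, 0.2583]
tool_rot: [180.0, -0.0, 72.6]
force: [-0.5, 0.2, -2.1]
grip_width: 0.0154
```

Run:
```python
from h import *
for _ in range(4):
    o=env.get_obs();print(o["tool_pos"],o["force"],o["wrist_torque"])
    env.read_camera("wrist")
```

```text
[ 0.53041779 -0.15076503  0.25832222] [-0.54670478  0.21446012 -2.11368496] [-0.10380192  0.02948705  0.04000644]
[ 0.53050502 -0.15078063  0.25846418] [-0.68757147 -0.9685615  -1.17227553] [-0.0887023   0.02848062 -0.00916964]
[ 0.53049959 -0.15081239  0.25852787] [-0.08806694 -0.06183949 -1.19055978] [-0.07562531  0.11954307 -0.05909771]
[ 0.53049139 -0.15076338  0.25850591] [ 0.3108221  -0.41855622 -1.52214279] [-0.0788538   0.05183283  0.02198085]
```

Call:
drive_tool:
  commands:
    - [0,0,0.3,0,0,0,0]
    - [0,0,0.3,0,0,0,0]
    - [0,0,0.3,0,0,0,0]
    - [0,0,0.3,0,0,0,0]
    - [0,0,0,0,0,0,0]
    - [0,0,0,0,0,0,0]

```text
time_s: 10.92
tool_pos: [0.53, -0.1508, 0.2458]
tool_rot: [-179.9, 0.0, 72.6]
force: [0.1, -0.7, -1.5]
grip_width: 0.0151
```

Run:
```python
from h import *
for _ in range(3):
    o=env.get_obs();print(o["tool_pos"],o["force"],o["wrist_torque"])
    env.read_camera("wrist")
```

```text
[ 0.53004746 -0.15078054  0.24581862] [ 0.10911626 -0.73123738 -1.45308522] [-0.29166705  0.17042645 -0.01413509]
[ 0.53011364 -0.15078086  0.24600792] [-0.59865688 -0.70126263 -1.68083794] [-0.27853571  0.1891242  -0.05799518]
[ 0.53017073 -0.15083736  0.24613325] [-0.75650533 -0.34816647 -1.47501466] [-0.27533707  0.2495992   0.02659814]
```

A small side load (about 1.5 N towards −y) shows I overshot slightly. Easing back 1 mm and continuing down.

Call:
drive_tool:
  commands:
    - [-0.1,0,0,0,0,0,0]
    - [0,0,0.3,0,0,0,0]
    - [0,0,0.3,0,0,0,0]
    - [0,0,0.3,0,0,0,0]
    - [0,0,0.2,0,0,0,0]
    - [0,0,0,0,0,0,0]
    - [0,0,0,0,0,0,0]

```text
time_s: 11.65
tool_pos: [0.53, -0.1516, 0.235]
tool_rot: [-180.0, -0.0, 72.6]
force: [0.1, -0.4, -1.1]
grip_width: 0.0157
```

Run:
```python
from h import *
for _ in range(3):
    o=env.get_obs();print(o["tool_pos"],o["force"],o["wrist_torque"])
    env.read_camera("wrist")
```

```text
[ 0.52998986 -0.15155592  0.23502877] [ 0.067871   -0.41033419 -1.06183008] [-0.15858884  0.07894822 -0.03867368]
[ 0.53010111 -0.15161521  0.23523427] [-0.39786157 -0.41137561  0.32568239] [-0.07021534  0.06911388 -0.04723171]
[ 0.53016425 -0.15166102  0.23535434] [ 0.80416222  0.11701332 -1.14564766] [-0.09386752  0.01253655  0.03880637]
```

Call:
drive_tool:
  commands:
    - [0,0,0.2,0,0,0,0]
    - [0,0,0.2,0,0,0,0]
    - [0,0,0.1,0,0,0,0]
    - [0,0,0,0,0,0,0]
    - [0,0,0,0,0,0,0]
    - [0,0,0,0,0,0,0.3]
    - [0,0,0,0,0,0,0.75]
    - [0,0,0,0,0,0,0.75]
    - [0,0,0,0,0,0,0.75]
    - [0,0,0,0,0,0,0.75]
    - [0,0,0,0,0,0,0.75]
    - [0,0,0,0,0,0,0.75]

```text
time_s: 12.8
tool_pos: [0.5301, -0.1517, 0.2303]
tool_rot: [180.0, -0.0, 72.6]
force: [-0.4, 0.4, 0.8]
grip_width: 0.0544
```

Run:
```python
from h import *
d=env.read_camera("side");w=env.read_camera("wrist")
o=env.get_obs();print(o["tool_pos"],o["tool_rot"],o["force"],o["wrist_torque"],o["qpos"],o["grip_width"])
for n,c in (("d",d),("w",w)): print(n,[tuple(np.round(proj(c,(.53,-.152,z)),1)) for z in (.185,.156)])
cv2.imwrite("pics/d8.png",np.hstack([crop(w["img"],270,140,370,260,4),crop(d["img"],300,80,400,200,4)]))
```

```text
[ 0.53005405 -0.15169284  0.23027098] [ 1.79996130e+02 -5.03946605e-03  7.25714631e+01] [ 0.56167896 -0.50553122 -0.16204728] [-0.11392154  0.034616   -0.0260137 ] [-24.57328653  10.15099536  42.09735199 103.35766869  -7.26517656
  69.22443473   2.23493382] 0.060964625039430835
d [(np.float64(338.7), np.float64(116.7)), (np.float64(338.4), np.float64(126.9))]
w [(np.float64(321.6), np.float64(266.7)), (np.float64(321.5), np.float64(242.3))]
```

View pics/d8.png

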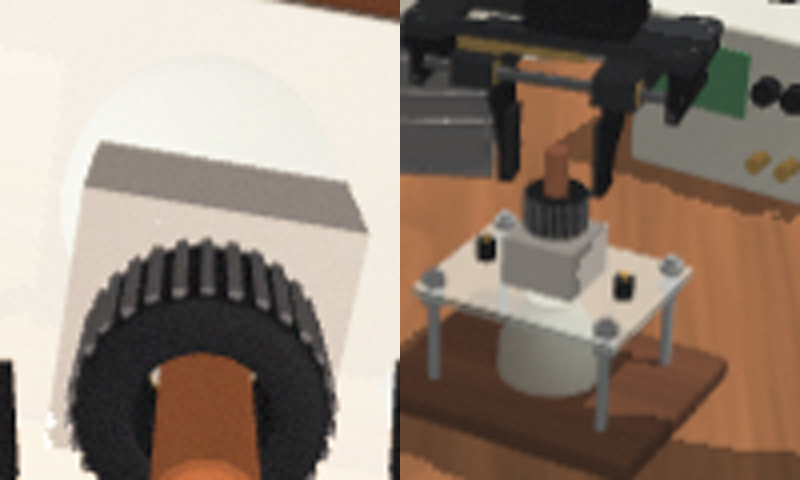

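The side view shows the rod top at (339,117), where a fully home rod should be at 185 mm, and it is free. Now unwinding the wrist anticlockwise to leave range for the screwing.

Call:
drive_tool:
  commands:
    - [0,0,0,0,0,-7,0.75]
    - [0,0,0,0,0,-7,0.75]
    - [0,0,0,0,0,-7,0.75]
    - [0,0,0,0,0,-7,0.75]
    - [0,0,0,0,0,-7,0.75]
    - [0,0,0,0,0,-7,0.75]
    - [0,0,0,0,0,-7,0.75]
    - [0,0,0,0,0,-7,0.75]
    - [0,0,0,0,0,-7,0.75]
    - [0,0,0,0,0,-7,0.75]
    - [0,0,0,0,0,-7,0.75]
    - [0,0,0,0,0,-7,0.75]
    - [0,0,0,0,0,-7,0.75]
    - [0,0,0,0,0,-7,0.75]
    - [0,0,0,0,0,-7,0.75]
    - [0,0,0,0,0,-7,0.75]
    - [0,0,0,0,0,-7,0.75]
    - [0,0,0,0,0,-7,0.75]
    - [0,0,0,0,0,0,0.75]
    - [0,0,0,0,0,0,0.75]

```text
time_s: 14.57
tool_pos: [0.53, -0.1517, 0.2302]
tool_rot: [180.0, 0.0, -161.6]
force: [0.5, -0.8, -0.2]
grip_width: 0.0653
```

Run:
```python
from h import *
d=env.read_camera("side");w=env.read_camera("wrist");s=env.read_camera("scene")
o=env.get_obs();print(o["tool_pos"],o["tool_rot"],o["force"],o["wrist_torque"],o["qpos"],o["grip_width"])
print([tuple(np.round(proj(w,(*o["tool_pos"][:2],z)),1)) for z in (.185,.156)])
cv2.imwrite("pics/d9.png",np.hstack([crop(w["img"],240,160,400,310,3),crop(d["img"],290,80,390,230,3)]))
```

```text
[ 0.53002168 -0.15167616  0.23022367] [ 1.79997812e+02 -5.80070149e-04 -1.61551295e+02] [-0.00062861 -0.14478326 -0.2371502 ] [-0.00186077 -0.0004252  -0.00614726] [-13.786339     9.11577024  29.81392555 103.03912286  -4.83815148
  69.10510222 125.89242992] 0.06512447618067008
[(np.float64(318.4), np.float64(264.0)), (np.float64(318.7), np.float64(239.9))]
```

View pics/d9.png

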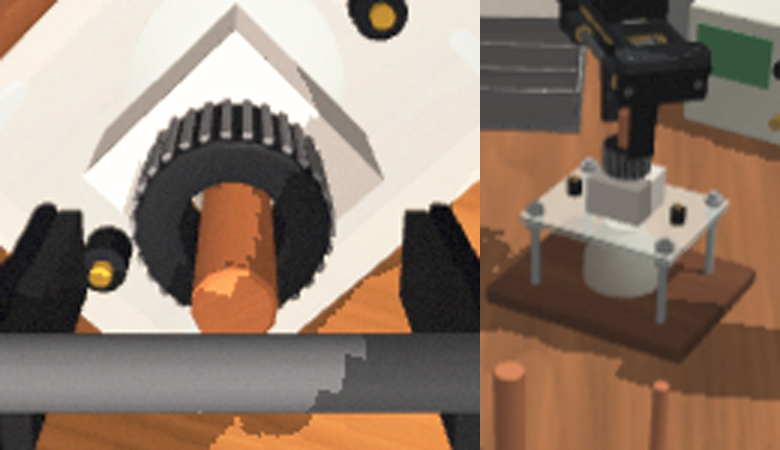

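Cap centred between the fingers (column 318 against 318.7). Descending around it and gripping.

Call:
drive_tool:
  commands:
    - [0,0,1,0,0,0,0.75]
    - [0,0,1,0,0,0,0.75]
    - [0,0,0.97,0,0,0,0.75]
    - [0,0,0,0,0,0,0.75]
    - [0,0,0,0,0,0,0.6]
    - [0,0,0,0,0,0,0.3]
    - [0,0,0,0,0,0,0.3]
    - [0,0,0,0,0,0,0.3]
    - [0,0,0,0,0,0,0.3]
    - [0,0,0,0,0,0,0.3]
  force: 25

```text
time_s: 15.55
tool_pos: [0.5308, -0.1534, 0.2012]
tool_rot: [-179.8, 0.1, -161.5]
force: [3.4, -4.0, -1.6]
grip_width: 0.0414
```

Run:
```python
from h import *
for _ in range(3):
    o=env.get_obs();print(o["tool_pos"],o["tool_rot"],o["force"],o["wrist_torque"],o["grip_width"])
    env.read_camera("wrist")
```

```text
[ 0.53080614 -0.15344543  0.20119556] [-1.79801861e+02  1.09248505e-01 -1.61478488e+02] [ 3.41432479 -3.9738471  -1.59445974] [-0.9238507  -0.55064483  0.09533439] 0.04139042627853204
[ 0.53082815 -0.15341817  0.20120466] [-1.79803373e+02  1.10828418e-01 -1.61478078e+02] [ 2.89063454 -4.48759608 -1.34575636] [-0.86375376 -0.56323413  0.10568415] 0.04172636355211489
[ 0.5308205  -0.15340906  0.20120701] [-1.79807509e+02  1.10650401e-01 -1.61481092e+02] [ 2.58560001 -5.14724394 -1.06189409] [-0.88368965 -0.55707322  0.0698612 ] 0.04134170297492665
```

The fingers self-centred and pulled the TCP 1.8 mm along −y of the tool, so I'm correcting the commanded centre before turning.

Call:
drive_tool:
  commands:
    - [0,-0.18,0,0,0,0,0.3]
    - [0,0,0,0,0,0,0.3]
    - [0,0,0,0,0,0,0.3]
    - [0,0,0.005,0,0,3,0.3]
    - [0,0,0.012,0,0,7,0.3]
    - [0,0,0.012,0,0,7,0.3]
    - [0,0,0.012,0,0,7,0.3]
    - [0,0,0,0,0,0,0.3]
    - [0,0,0,0,0,0,0.3]

```text
time_s: 16.45
tool_pos: [0.531, -0.1544, 0.2007]
tool_rot: [-179.9, 0.1, 174.7]
force: [1.4, -5.1, 1.9]
grip_width: 0.042
```

Run:
```python
from h import *
for _ in range(3):
    o=env.get_obs();print(o["tool_pos"],o["tool_rot"],o["force"],o["wrist_torque"],o["grip_width"],o["qpos"][6])
    env.read_camera("wrist")
```

```text
[ 0.53103404 -0.15443469  0.20067807] [-1.79919230e+02  1.00823942e-01  1.74718349e+02] [ 1.41772866 -5.08420576  1.85088229] [-1.0060395  -0.3479052  -0.06107397] 0.04197466165694751 103.70655790175398
[ 0.53102405 -0.15444443  0.20064131] [-1.79920603e+02  9.70208375e-02  1.74733337e+02] [ 2.38639208 -4.59236497  2.22139946] [-1.08307496 -0.39179963 -0.06524828] 0.0412378696984889 103.722718181758
[ 0.53101576 -0.15446022  0.2006742 ] [-1.79922573e+02  1.01006876e-01  1.74732507e+02] [ 3.21928148 -4.92297489  0.96062819] [-1.01009793 -0.48584722 -0.01093557] 0.041245574901965065 103.72304152253187
```

Call:
drive_tool:
  commands:
    - [-0.05,-0.12,0,0,0,0,0.3]
    - [0,0,0,0,0,0,0.3]
    - [0,0,0.012,0,0,7,0.3]
    - [0,0,0.012,0,0,7,0.3]
    - [0,0,0.012,0,0,7,0.3]
    - [0,0,0.012,0,0,7,0.3]
    - [0,0,0.012,0,0,7,0.3]
    - [0,0,0,0,0,0,0.3]
    - [0,0,0,0,0,0,0.3]

```text
time_s: 17.35
tool_pos: [0.5307, -0.1558, 0.2]
tool_rot: [-179.9, 0.0, 139.7]
force: [-1.0, -4.2, 4.7]
grip_width: 0.0415
```

Run:
```python
from h import *
for _ in range(3):
    o=env.get_obs();print(o["tool_pos"],o["tool_rot"],o["force"],o["wrist_torque"],o["grip_width"],o["qpos"][6])
    d=env.read_camera("side")
w=env.read_camera("wrist")
cv2.imwrite("pics/d10.png",np.hstack([crop(w["img"],240,160,400,310,3),crop(d["img"],290,80,390,230,3)]))
```

```text
[ 0.53071441 -0.1557642   0.19998713] [-1.79933591e+02  3.92036016e-02  1.39716292e+02] [-0.98622218 -4.20534196  4.6717274 ] [-1.16397631  0.23128679 -0.02653689] 0.041497452325939245 69.73433241118788
[ 0.53069881 -0.15577426  0.19997727] [-1.79935520e+02  3.79324062e-02  1.39735767e+02] [-1.50024727 -5.4238857   4.66094061] [-1.15894137  0.14478511 -0.04814389] 0.04136755650446814 69.75485393105639
[ 0.53070344 -0.15577074  0.19998608] [-1.79939919e+02  3.79261444e-02  1.39735989e+02] [-1.13304498 -5.66854298  4.51018415] [-1.11108806  0.20198996 -0.03541377] 0.04172650663176417 69.75640227991673
```

View pics/d10.png

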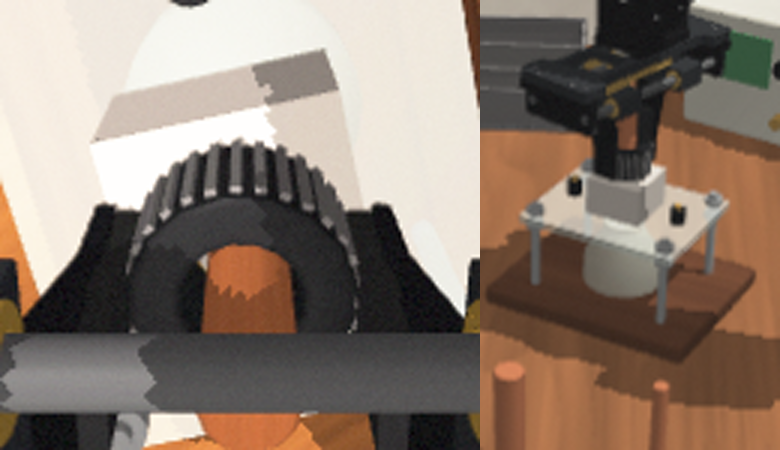

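Combining the self-centred TCP positions at three yaws gives a cap axis of about (0.5287, −0.1541); all three agree to 0.1 mm. I'm slightly off along the pads, so opening briefly, recentring and regripping.

Call:
drive_tool:
  commands:
    - [0,0,0,0,0,0,0.6]
    - [0,0,0,0,0,0,0.6]
    - [0,0,0,0,0,0,0.6]
    - [0.2,-0.12,0,0,0,0,0.6]
    - [0,0,0,0,0,0,0.6]
    - [0,0,0,0,0,0,0.6]
    - [0,0,0,0,0,0,0.6]

```text
time_s: 18.13
tool_pos: [0.5286, -0.1539, 0.1994]
tool_rot: [180.0, -0.0, 139.6]
force: [-0.3, -0.2, 0.4]
grip_width: 0.0522
```

Run:
```python
from h import *
o=env.get_obs();print(o["tool_pos"],o["tool_rot"],o["force"],o["wrist_torque"],o["grip_width"],o["qpos"][6])
```

```text
[ 0.52864769 -0.15389072  0.19942562] [ 1.79985790e+02 -2.38480801e-02  1.39610013e+02] [-0.31344033 -0.15312474  0.36971357] [-0.02919381  0.00942548 -0.02596273] 0.052163735952338246 69.44249361020998
```

Right on the estimated axis. Regripping and turning 70° clockwise.

Call:
drive_tool:
  commands:
    - [0,0,0,0,0,0,0.3]
    - [0,0,0,0,0,0,0.3]
    - [0,0,0,0,0,0,0.3]
    - [0,0,0,0,0,0,0.3]
    - [0,0,0.012,0,0,7,0.3]
    - [0,0,0.012,0,0,7,0.3]
    - [0,0,0.012,0,0,7,0.3]
    - [0,0,0.012,0,0,7,0.3]
    - [0,0,0.012,0,0,7,0.3]
    - [0,0,0.012,0,0,7,0.3]
    - [0,0,0.012,0,0,7,0.3]
    - [0,0,0.012,0,0,7,0.3]
    - [0,0,0,0,0,0,0.3]
    - [0,0,0,0,0,0,0.3]

```text
time_s: 19.3
tool_pos: [0.5289, -0.1542, 0.1986]
tool_rot: [180.0, 0.0, 83.8]
force: [0.9, -1.3, -0.1]
grip_width: 0.0417
```

Run:
```python
from h import *
for _ in range(2):
    o=env.get_obs();print(o["tool_pos"],o["tool_rot"],o["force"],o["wrist_torque"],o["grip_width"],o["qpos"][6])
    env.read_camera("wrist")
```

```text
[ 0.52887453 -0.15420992  0.19862679] [1.79977915e+02 2.93252612e-03 8.37607333e+01] [ 0.85372852 -1.27562071 -0.10068252] [-0.13423167 -0.06773986 -0.10686816] 0.041696190141768855 15.23376586351512
[ 0.52887963 -0.15421673  0.19864475] [ 1.79974096e+02 -2.23497100e-03  8.37568507e+01] [ 0.76439067  0.23613228 -0.10675475] [-0.22520583 -0.02150329 -0.12428247] 0.041753666422347145 15.230828668844962
```

Call:
drive_tool:
  commands:
    - [0,0,0.012,0,0,7,0.3]
    - [0,0,0.012,0,0,7,0.3]
    - [0,0,0,0,0,0,0.3]

```text
time_s: 19.65
tool_pos: [0.5289, -0.1543, 0.1984]
tool_rot: [180.0, -0.0, 69.5]
force: [1.8, 0.5, -1.4]
grip_width: 0.0415
```

```bash
cat > t.py <<'E'
from h import *
for _ in range(2):
    o=env.get_obs();print(o["time_s"],np.round(o["tool_pos"],5),np.round(o["tool_rot"],2),np.round(o["force"],1),np.round(o["wrist_torque"],3),round(o["grip_width"],4),round(o["qpos"][6],2))
    env.read_camera("wrist")
E
python3 t.py
```

```text
19.65 [ 0.52892 -0.15427  0.19841] [ 1.7997e+02 -1.0000e-02  6.9500e+01] [ 1.8  0.5 -1.4] [-0.118 -0.131 -0.024] 0.0415 1.49
19.7 [ 0.52892 -0.15425  0.19841] [ 1.7997e+02 -1.0000e-02  6.9790e+01] [ 0.7 -0.5 -1.2] [-0.172 -0.134 -0.137] 0.0417 1.76
```

Call:
drive_tool:
  commands:
    - [0,0,0.012,0,0,7,0.3]
    - [0,0,0,0,0,0,0.3]
    - [0,0,0,0,0,0,0.3]

```text
time_s: 20.0
tool_pos: [0.5289, -0.1542, 0.1983]
tool_rot: [180.0, -0.0, 62.9]
force: [1.3, 0.2, -1.5]
grip_width: 0.0415
```

```bash
python3 t.py
```

```text
20.0 [ 0.52892 -0.15425  0.19829] [ 1.7997e+02 -1.0000e-02  6.2870e+01] [ 1.3  0.2 -1.5] [-0.182 -0.29  -0.085] 0.0415 -4.9
20.05 [ 0.52892 -0.15424  0.1983 ] [ 1.7997e+02 -1.0000e-02  6.2840e+01] [ 1.6 -0.3 -1.3] [-0.206 -0.306 -0.07 ] 0.0415 -4.93
```

Call:
drive_tool:
  commands:
    - [0,0,0.012,0,0,7,0.3]
    - [0,0,0,0,0,0,0.3]
    - [0,0,0,0,0,0,0.3]

```text
time_s: 20.35
tool_pos: [0.5289, -0.1543, 0.1982]
tool_rot: [180.0, -0.0, 55.8]
force: [2.3, -0.6, -0.9]
grip_width: 0.0417
```

```bash
python3 t.py
```

```text
20.35 [ 0.52895 -0.15428  0.19821] [ 1.7996e+02 -1.0000e-02  5.5830e+01] [ 2.3 -0.6 -0.9] [-0.209 -0.416 -0.062] 0.0417 -11.66
20.4 [ 0.52896 -0.15426  0.1982 ] [ 1.7996e+02 -2.0000e-02  5.5810e+01] [ 3.  -0.2 -1.4] [-0.245 -0.46  -0.056] 0.0416 -11.68
```

Call:
drive_tool:
  commands:
    - [0,0,0.012,0,0,7,0.3]
    - [0,0,0.012,0,0,7,0.3]
    - [0,0,0,0,0,0,0.3]
    - [0,0,0,0,0,0,0.3]

```text
time_s: 20.78
tool_pos: [0.529, -0.1543, 0.1982]
tool_rot: [180.0, -0.0, 41.9]
force: [2.5, -2.4, 1.3]
grip_width: 0.0421
```

```bash
python3 t.py
```

```text
20.7833 [ 0.52898 -0.15434  0.19821] [ 1.7996e+02 -1.0000e-02  4.1890e+01] [ 2.5 -2.4  1.3] [-0.322 -0.254  0.345] 0.0421 -25.01
20.8333 [ 0.52897 -0.15436  0.1982 ] [ 1.7996e+02 -2.0000e-02  4.1850e+01] [ 1.6 -1.5  2. ] [-0.284 -0.303  0.398] 0.0416 -25.04
```

Call:
drive_tool:
  commands:
    - [0,0,0.012,0,0,7,0.3]
    - [0,0,0,0,0,0,0.3]
    - [0,0,0,0,0,0,0.3]

```text
time_s: 21.13
tool_pos: [0.529, -0.1544, 0.1981]
tool_rot: [180.0, -0.0, 34.8]
force: [2.6, 0.0, 4.4]
grip_width: 0.0413
```

```bash
python3 t.py
```

```text
21.1333 [ 0.52898 -0.15437  0.19812] [ 1.7997e+02 -4.0000e-02  3.4810e+01] [2.6 0.  4.4] [-0.281 -0.274  0.282] 0.0413 -31.74
21.1833 [ 0.52898 -0.15436  0.19813] [ 1.7997e+02 -4.0000e-02  3.4790e+01] [ 1.8 -0.4  4.3] [-0.295 -0.271  0.277] 0.0416 -31.76
```

The z torque rose to about 0.4 N·m between yaw 56° and 42°, then stayed near 0.28 while the pads slipped. The cap is hard on its stop after about 150°, inside the expected 132–183°. Taking one side look, then backing off.

Run:
```python
from h import *
d=env.read_camera("side");w=env.read_camera("wrist")
cv2.imwrite("pics/d11.png",np.hstack([crop(w["img"],240,160,400,310,3),crop(d["img"],310,95,370,165,6)[:450,:300]]))
```

```text
Traceback (most recent call last):
ValueError: all the input array dimensions except for the concatenation axis must match exactly, but along dimension 0, the array at index 0 has size 450 and the array at index 1 has size 420
```

Run:
```python
from h import *
d=env.read_camera("side");w=env.read_camera("wrist")
cv2.imwrite("pics/d11.png",np.hstack([crop(w["img"],240,160,400,310,3),crop(d["img"],310,90,370,165,6)[:450,:300]]))
```

```text
(no output)
```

View pics/d11.png

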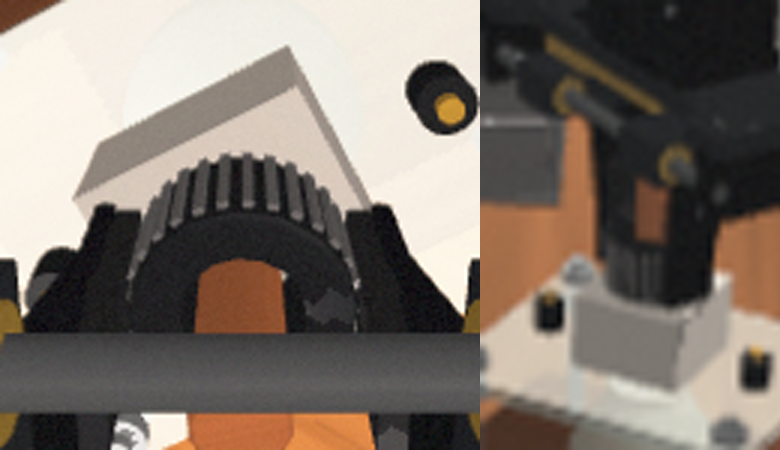

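The views show the cap seated on the block and the rod upright in its hole. Backing off 91° anticlockwise, rising with the thread.

Call:
drive_tool:
  commands:
    - [0,0,0,0,0,0,0.3]
    - [0,0,0,0,0,0,0.3]
    - [0,0,-0.012,0,0,-3,0.3]
    - [0,0,-0.012,0,0,-6,0.3]
    - [0,0,-0.012,0,0,-6,0.3]
    - [0,0,-0.012,0,0,-6,0.3]
    - [0,0,-0.012,0,0,-6,0.3]
    - [0,0,-0.012,0,0,-6,0.3]
    - [0,0,-0.012,0,0,-6,0.3]
  force: 35

```text
time_s: 22.18
tool_pos: [0.5289, -0.1543, 0.1988]
tool_rot: [180.0, -0.0, 73.8]
force: [2.1, -0.9, 4.0]
grip_width: 0.0411
```

```bash
python3 t.py
```

```text
22.1833 [ 0.52888 -0.15428  0.19875] [ 1.7997e+02 -4.0000e-02  7.3830e+01] [ 2.1 -0.9  4. ] [-0.253 -0.408 -0.094] 0.0411 5.63
22.2333 [ 0.52883 -0.1543   0.19876] [ 1.7997e+02 -4.0000e-02  7.4100e+01] [ 1.8 -0.2  5.4] [-0.263 -0.483  0.074] 0.041 5.89
```

Call:
drive_tool:
  commands:
    - [0,0,-0.012,0,0,-6,0.3]
    - [0,0,-0.012,0,0,-6,0.3]
    - [0,0,-0.012,0,0,-6,0.3]
    - [0,0,-0.012,0,0,-6,0.3]
    - [0,0,-0.012,0,0,-6,0.3]
    - [0,0,-0.012,0,0,-6,0.3]
    - [0,0,-0.012,0,0,-6,0.3]
    - [0,0,-0.012,0,0,-6,0.3]
    - [0,0,-0.01,0,0,-4,0.3]
    - [0,0,0,0,0,0,0.3]
    - [0,0,0,0,0,0,0.3]
    - [0,0,0,0,0,0,0.3]

```text
time_s: 23.28
tool_pos: [0.5287, -0.1543, 0.1996]
tool_rot: [-180.0, -0.0, 125.4]
force: [1.4, -0.6, 4.2]
grip_width: 0.0414
```

```bash
python3 t.py
python3 - <<'E'
from h import *
d=env.read_camera("side");w=env.read_camera("wrist")
cv2.imwrite("pics/d12.png",np.hstack([crop(w["img"],240,160,400,310,3),crop(d["img"],310,90,370,165,6)[:450,:300]]))
E
```

```text
23.2833 [ 0.52868 -0.15427  0.19963] [-180.    -0.   125.4] [ 1.4 -0.6  4.2] [-0.202 -0.377  0.074] 0.0414 55.56
23.3333 [ 0.52867 -0.15426  0.19962] [-180.     -0.    125.44] [ 1.7 -0.5  3.9] [-0.239 -0.446  0.073] 0.0414 55.6
```

View pics/d12.png

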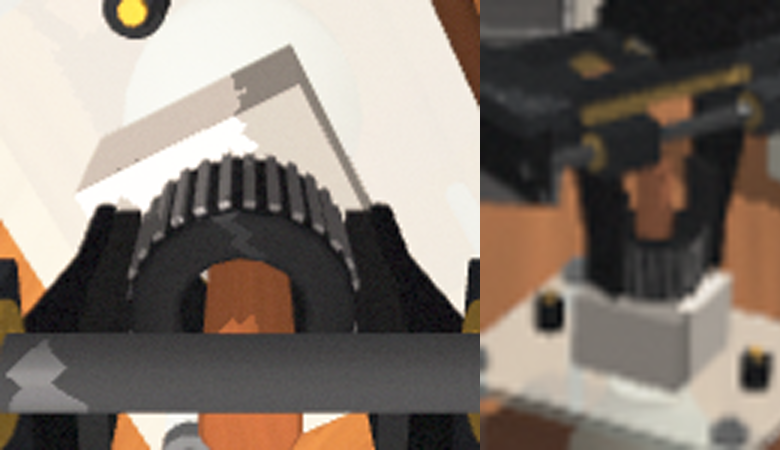

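Turned 90.6° by yaw. Checking for slip by comparing the knurl ribs' positions relative to the fingers before and after.

Run:
```python
from h import *
a=cv2.imread("pics/d11.png")[130:300,120:370];b=cv2.imread("pics/d12.png")[130:300,120:370]
cv2.imwrite("pics/cmp.png",np.vstack([cv2.resize(x,None,fx=1.7*1.7,fy=1.7) for x in (a,b)])[:600,:800])
```

```text
(no output)
```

View pics/cmp.png

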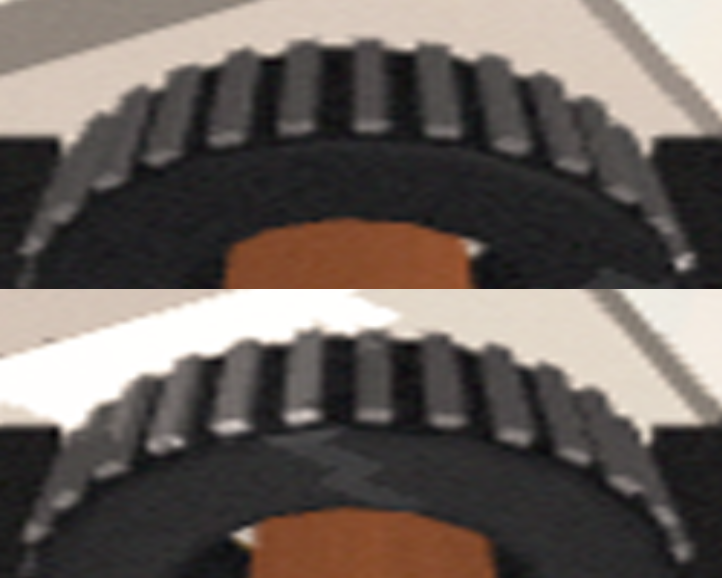

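Rib positions match within about 0.5°, so there was no slip: the cap is about 90° off its stop and still gripped at 35 N. One last scene check before handing in.

Run:
```python
from h import *
s=env.read_camera("scene");cv2.imwrite("pics/s13.png",s["img"])
o=env.get_obs();print(o["time_s"],o["tool_rot"][2],o["wrist_torque"][2],np.abs(o["joint_velocities"]).max(),o["grip_width"])
```

```text
23.5333 125.51832708537061 0.0036027860526410523 0.31152995270367495 0.041096935077601864
```

View pics/s13.png

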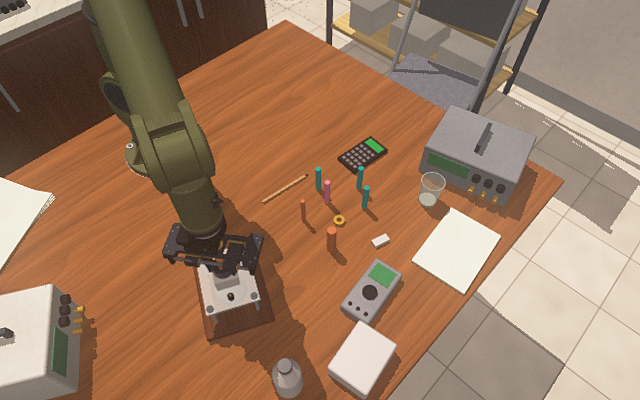

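The scene view shows the thin rod (303,201), thick rod (332,230) and all the other objects where they started. Only the 16 mm rod is gone from the table. Handing in.

```bash
python3 -c "
from cell import env
print(env.sign_off())"
```

```text
the job is handed in; nothing more can be done
None
```

The job is handed in, and as far as my checks show every step was met. I put the 16 mm copper rod (15.5 mm at the fingers) through the cap into the bore and let it go. I then screwed the cap down to its stop, backed it off a quarter turn and left it gripped at 35 N. The last clock reading was 23.5 s of the 72 s allowed.

**Last checks**
- **Rod:** after release, its top was where a fully home rod should be in the side view (185 mm). I did not measure it again at the end because the gripper hid its top. It still looked upright in the wrist view.
- **Stop:** the turning torque rose to about 0.4 N·m after roughly 150° clockwise. It stayed near 0.28 N·m while the pads slipped, so the cap had bottomed out.
- **Back-off:** the tool turned back 90.6°. The knurl ribs sat within about 0.5° of the same place against the fingers before and after, so the cap did not slip during the back-off.
- **Bystanders:** the other rods and everything else look unmoved in the final scene picture.

**What disagreed**
- **Cameras:** the scene camera was 2–6 mm off from the side and wrist cameras, and my first estimate of the cap axis was about 2–3 mm out. I found the axis by letting the fingers centre themselves at three angles, then regripped once partway through the screwing.
- **Side load:** there was about 1.5 N of sideways force during insertion, removed by shifting 1 mm.

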